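Set the hold-down stop of a toy-box dispenser lane

TASK

Take the square driver out of its wooden rack, seat it in the brass stop screw on the orange bridge and turn it clockwise until the rubber foot bears lightly on the metal setting block, so that the block just drags: definitely held, yet far from clamped (about 5 N on the foot). Then draw the block by its red knob about 30 mm along the lane towards the knob end to prove the drag, and let go with the block still under the foot and the driver left standing in the screw. Never screw the foot down hard on the block, and leave the toys standing nearby where they are.

Things in the scene. Friction and masses are not known exactly. Their poses are not given: they have to be found in the camera images.
- lane: Blue base plate 250 x 124 x 12 mm of the dispenser lane, fixed to the counter. Origin on the counter directly below the stop screw's axis; x runs along the lane, away from the block's knob end, z up. The block slides on the plate between two aluminium rails 14 mm high (1 mm play a side); an orange end stop closes the lane on the +x side.
- gate: Orange gate over the lane, same origin and axes as the lane: two fixed posts 104 mm apart and, on guide pins, a floating beam 34 x 118 x 16 mm whose top is 82 mm above the counter. The beam carries the brass stop screw on top and a rubber foot below. It rests on the posts by its weight and can lift against springs.
- socket (a point): Fixed point at the centre of the mouth of the square socket in the brass screw head (34 mm square), 106 mm above the counter; z up, x and y along the lane's. Socket 13.6 mm wide, 20 mm deep, sides along x and y at the start. Clockwise from above lowers the foot 2 mm per rad; it stays where left. Once the foot bears, the rising beam pushes the held driver upwards by some N.
- block: Setting block: aluminium bar 170 x 50 x 30 mm, 0.26 to 0.47 kg, with a red square knob 20 x 20 mm, 36 mm high on its top near the -x end. Origin at the centre of its underside, x along its length (parallel to the lane's), knob axis at x = -73 mm. Sliding it takes about 3 to 14 N with 2 to 8 N on the foot, 1 to 3 N when free.
- knob (a point): Centre of the block's red knob, 48 mm above the block's underside (60 mm above the counter); knob sides parallel to the block's x and y.
- rack: Wooden block 80 x 80 x 36 mm, fixed, with a square hole 30 mm deep (14 mm wide) in the middle of its top, in which the driver stands. Origin centre of underside.
- driver: Square driver 110 mm long, 0.12 kg, standing upright in the rack. Origin at the centre of the tip of its bit, z up along its axis. Bit 12.5 mm square, from the tip up to 40 mm (the last 6 mm a round taper to 7 mm); round shank up to 54 mm; green handle 24 mm square from 54 to 110 mm. Handle and bit flats are both parallel to the x and y of this body.
- bit (a point): Tip of the driver's bit (the driver's origin). Fully seated it lies 20 mm below the mouth of the socket, 86 mm above the counter.
- grip (a point): Point on the driver's axis in the handle, 88 mm above the tip; take the handle here by any two parallel flats.
- carton: Yellow and blue toy carton 80 x 60 x 55 mm, a bystander. Origin centre of underside.
- truck: Red and yellow toy truck 90 x 38 x 52 mm, a bystander. Origin centre of underside.
- stacker: Toy stacking cone of coloured rings, 64 mm in diameter, 62 mm high, a bystander. Origin centre of underside.
- stop (a point): Fixed point at the beam's underside, 66 mm above the counter, on the screw's axis. Below hangs the rubber foot, a 20 mm disc, 2 to 7 mm clear of the block's top at the start (how much is not known). Once the foot touches and takes the beam's and driver's weight (3 to 4 N), turning on lifts the beam, adding 3.5 N per mm. 2 to 8 N on the block is right; over 14 N far too hard.
There are look-alikes about, which are no part of the job. Leave any blue or purple look-alike of the driver alone.

How it is judged:
On the way, in this order (a step that is already met when the one before it is completed fails the run):
1. the driver is seated in the screw's socket (z of bit in the frame of socket below -0.013 m and horizontal distance between bit and socket below 0.005 m), for 0.1 s.
2. the foot bears on the block with 2 to 8 N (contact force between gate and block between 2 and 8 N and z of bit in the frame of socket below -0.013 m), for 0.3 s.
3. the block is drawn at least 18 mm under the bearing foot (distance of block from where it was at the start of the episode above 0.018 m and contact force between gate and block above 1.5 N), for 0.1 s.
At the end, for the whole second after the job is handed in: The block rests 18 to 45 mm from where it began, drawn towards its knob end, with the foot on it at 2 to 8 N; the driver stands in the socket at least 13 mm deep; everything at rest (all of step 2 and distance of block from where it was at the start of the episode between 0.018 and 0.045 m and horizontal distance between bit and socket below 0.005 m and linear speed of block below 0.01 m/s and linear speed of driver below 0.02 m/s); the robot touches nothing.
It fails at once if the foot is screwed down hard on the block (over 14 N) (contact force between gate and block above 14 N).
It fails at once if a toy is pushed more than 15 mm (distance of any of carton, truck, stacker from where it was at the start of the episode above 0.015 m).
It also fails if it takes over 72 s, if anything falls off the work surface, if the arm or the gripper's body presses on something with over 40 N, if the wrist force passes 120 N, or if a joint passes its speed limit or range.

ROBOT

A 7-joint arm with a two-finger parallel gripper is mounted at the origin on the work surface. World frame = base frame: x ahead of the robot, y to its left, z up, the work surface at z = 0. Lengths are in m, angles in rad, forces in N, time in s.
With the tool pointing down it reaches from about 0.425 to 0.825 m from the base axis. Payload 3.6 kg.
Tool frame: the origin (TCP) lies at the very end of the fingers, on their centre line; the grasp point (between the pads) lies 19 mm behind it (tcp_to_grasp is the z of the grasp point in the tool frame, in m); z points along the fingers, y is the line along which they close (so a half turn about z gives the same grasp; the last joint's range is limited). The gripper opens to 93 mm and grips with 3 to 60 N. Pads are 15 mm wide; open, the fingers measure 128 mm over their backs; the gripper's body (75 mm by 188 mm) begins 65 mm behind the grasp point.
Start: joints at [-1.353, 0.615, -0.013, 1.423, 0.008, 1.103, -0.04], TCP at [0.158, 0.631, 0.219] pointing down, gripper open.
Joint ranges: [-3.12, 3.12], [-0.3, 2.06], [-1.34, 1.32], [0.26, 2.42], [-1.36, 4.5], [0.01, 1.98], [-2.84, 2.84]. Speed limits (rad/s): [2.79, 2.79, 3.14, 3.14, 3.14, 3.14, 3.14].

INTERFACE

Orientations are given as a unit quaternion [x, y, z, w].
In Python, from workcell import * gives the robot as it stands.
- The arm moves only by the shell command python3 -m inch 'ROWS' [OPENING] [FORCE]. ROWS is JSON, a list of rows, each an object with "delta_pos": the shift along the tool's x, y, z in mm, a list of three; "dr": the turn, a rotation vector about the tool's x, y, z in rad, a list of three. In form: [{"delta_pos": [tx, ty, tz], "dr": [rx, ry, rz]}, ...]. A call has 1 to 20 rows; each row shifts and turns the commanded pose from where the row before left it, along the tool's axes as they then stand; what a row does not reach is not made up. A row lasts 1/12 s, in which the tool goes at most 41.7 mm and 7.16 degrees, less where a joint would pass 70% of its speed; a pose out of reach is approached as far as the arm can. A call is refused whole if a number of a shift passes 41.7 or a number of a turn 0.125, either way. A call with a gripper value outside its range is refused whole. OPENING is the closure, from 0 (fully open) to 1 (shut), set as the call begins (- or left out, the last holds). The fingers move at their own pace and stop on an object; FORCE is the grip in N (left out, the last holds). Time passes only in rows, so rows that do not move let the fingers close. It gives the time, the measured TCP pose, the force, the opening and the grip force at its end, in the units of the state.
- get_state(): the state, without advancing time (a new reading comes with each control period).
- capture(name): name is "side" or "top" or "wrist"; returns the picture (400x640x3 uint8, red, green, blue); there is no depth.
- camera_params(name): a dict with "fx", "fy", "cx", "cy" (pixels), "D" ([k1, k2, p1, p2, k3] as OpenCV has them; the pictures are not rectified), "R" (3x3) and "t" (3): a world point X has camera coordinates R X + t; the wrist camera has in their place "hand_eye" (4x4, takes a point from camera to tool coordinates, whose origin is the TCP and whose axes are the flange's). Camera axes: x right, y down, z forward; pixel columns grow to the right and rows downward; lengths in m; the calibration is good to about 2 mm. A picture is of the moment at which its call begins: read the wrist's pose just before it. camera_params takes no time and is no camera call.
- close_job(): hands the job in; it is judged then, once.
Trained networks look in the newest picture that a camera, given by its name, has taken for a name from the list of things; names that differ only in an ending like _2 or _b are one class to them, and where a whole thing is asked for, a point or a joint stands for the part that bears it (a point fixed in the world has none). Each returns a list of dicts, best first, with "conf" (0 to 1); they miss things now and then, are a little off and sometimes report something else, mostly with a low value. They report only what shows in the picture. A call takes as long as a camera call. They do not tell look-alikes from the thing itself.
- masks_of(camera, label): "region" (400x640 bool, what is visible of it) and "extent" ([left, top, width, height] in pixels, round what is visible of it).
The state is a dict: "clock": time; "joint_pos": joint angles; "joint_velocities": joint speeds; "effort": joint torques, N m; "tool_pos": TCP position; "tool_rot": TCP orientation; "wrist_force": force on the tool from outside, world axes, zero at the start; "torque": the same for the moment, N m; "width": finger opening in m; "finger_force": force on a finger pad.
Only numpy, scipy, OpenCV 4.12 (cv2) and the standard library are available. Lean on these libraries where they do the work, as an engineer would, in place of code of your own. Each camera call takes 0.05 s, during which the arm holds its last target. There are 200 camera calls.

## Working session

There is one attempt and no reset: what is moved stays moved. The work goes in short steps, Python scripts to look and compute and a shell command to move; the robot and the scene stay as the last step left them, time stands still between calls to the robot, and variables do not carry over. Pictures are saved under pics/ and viewed, at most 10 in all, crops included, and the job is handed in when it is done.

```bash
ls; mkdir -p pics
python3 - <<'E'
from workcell import *
import cv2,numpy as np
a=capture("top");b=capture("side")
cv2.imwrite("pics/top.png",a[:,:,::-1]);cv2.imwrite("pics/side.png",b[:,:,::-1])
for c in("top","side"):
  for l in("driver","rack","gate","lane","block","knob"):
    print(c,l,[(round(d["conf"],2),d["extent"]) for d in masks_of(c,l)][:5])
s=get_state();print(s)
for c in("top","side","wrist"):print(camera_params(c))
E
```

```text
pics
top driver [(0.72, [455.2, 242.5, 20.9, 14.6]), (0.51, [427.7, 257.3, 11.9, 7.3]), (0.51, [418.3, 213.5, 22.4, 15.9])]
top rack [(0.9, [408.3, 245.5, 34.6, 33.3])]
top gate [(0.74, [314.6, 201.6, 50.5, 24.4])]
top lane [(0.77, [304.8, 173.6, 66.2, 104.6]), (0.74, [410.7, 244.7, 33.2, 33.5])]
top block [(0.73, [321.4, 184.7, 30.0, 70.3])]
top knob [(0.75, [321.1, 190.0, 32.7, 66.0]), (0.6, [422.7, 255.9, 14.6, 8.9])]
side driver [(0.85, [268.1, 315.9, 18.4, 33.3]), (0.79, [326.8, 302.1, 19.0, 39.6]), (0.77, [290.3, 362.1, 21.8, 37.1])]
side rack [(0.84, [254.5, 322.1, 52.2, 53.9])]
side gate [(0.77, [307.5, 201.3, 22.1, 64.7])]
side lane [(0.88, [251.8, 203.3, 116.1, 70.0])]
side block [(0.94, [269.8, 224.7, 79.6, 29.5])]
side knob [(0.69, [269.8, 225.5, 81.1, 29.0])]
{'clock': 0.7, 'joint_pos': array([-1.35249706,  0.61487358, -0.0125786 ,  1.42338353,  0.00812481,
        1.10339817, -0.04042201]), 'joint_velocities': array([-0.00078349, -0.00079942,  0.00056538, -0.00071724,  0.00152969,
        0.00014123,  0.00110024]), 'effort': array([-3.95225916e-04, -4.58700550e+01,  2.0
[... 1018 characters left out ...]
693978, -0.01487297],
       [-0.16477315, -0.65893975, -0.73392657],
       [ 0.15675675,  0.71714485, -0.67906597]]), 't': array([-0.57506217,  0.16195821,  0.81785678])}
{'fx': 340.657039406375, 'fy': 340.657039406375, 'cx': 322.2258793502728, 'cy': 199.63105981743064, 'D': array([0.00661233, 0.        , 0.        , 0.        , 0.        ]), 'hand_eye': array([[-1.10282783e-03, -9.63290510e-01, -2.68458893e-01,
         7.50959837e-02],
       [ 9.99999392e-01, -1.05718515e-03, -3.14576073e-04,
        -1.35467453e-03],
       [ 1.92173915e-05, -2.68459077e-01,  9.63291090e-01,
        -1.65180309e-01],
       [ 0.00000000e+00,  0.00000000e+00,  0.00000000e+00,
         1.00000000e+00]])}
```

Run:
```python
import cv2,numpy as np
a=cv2.imread("pics/top.png")[150:310,250:510];b=cv2.imread("pics/side.png")[190:410,220:420]
a=cv2.resize(a,(780,480),interpolation=cv2.INTER_CUBIC);b=cv2.resize(b,(545,600),interpolation=cv2.INTER_CUBIC)
cv2.imwrite("pics/topc.png",a);cv2.imwrite("pics/sidec.png",b)
```

```text
(no output)
```

View pics/topc.png

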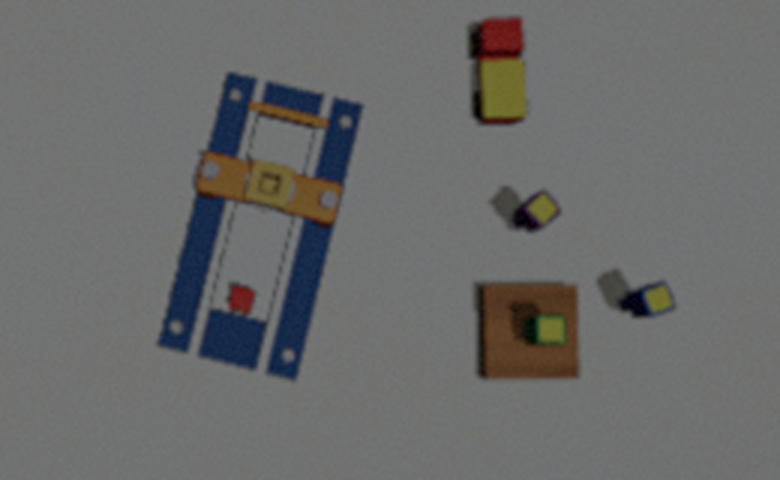

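View pics/sidec.png

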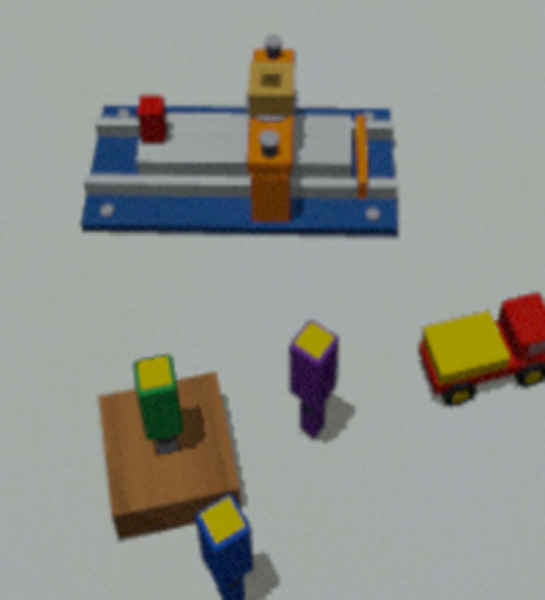

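The green driver stands in the rack: top view handle top at px (433,260), side view about (277,327). The look-alikes are purple at top px (431,219) and blue at (469,250). Only the green one stands in the rack and is neither blue nor purple, and the enlarged crops confirm it. The screw socket is at top px (340,211) and the knob at (330,250). Next I localise them.

```bash
cat > h.py <<'E'
from workcell import *
import cv2,numpy as np
from scipy.spatial.transform import Rotation as Ro
def ext(c,st=None):
    p=camera_params(c);K=np.array([[p["fx"],0,p["cx"]],[0,p["fy"],p["cy"]],[0,0,1]])
    if c=="wrist":
        T=np.eye(4);T[:3,:3]=Ro.from_quat(st["tool_rot"]).as_matrix();T[:3,3]=st["tool_pos"]
        W=np.linalg.inv(T@p["hand_eye"]);return K,p["D"],W[:3,:3],W[:3,3]
    return K,p["D"],p["R"],p["t"]
def onz(c,uv,z,st=None):
    K,D,R,t=ext(c,st)
    n=cv2.undistortPoints(np.array(uv,float).reshape(-1,1,2),K,D).reshape(-1,2)
    d=np.c_[n,np.ones(len(n))]@R; o=-R.T@t
    return o+d*((z-o[2])/d[:,2])[:,None]
def proj(c,X,st=None):
    K,D,R,t=ext(c,st);return cv2.projectPoints(np.array(X,float).reshape(-1,1,3),cv2.Rodrigues(R)[0],t,K,D)[0].reshape(-1,2)
def color(im,lo,hi):
    h=cv2.cvtColor(im,cv2.COLOR_RGB2HSV);return cv2.inRange(h,lo,hi)
E
python3 - <<'E'
from h import *
P=lambda *a:[(250+x/3,150+y/3) for x,y in a]
S=lambda *a:[(220+x*200/545,190+y*220/600) for x,y in a]
np.set_printoptions(precision=4,suppress=True)
print("driver top",onz("top",P((551,330)),.116),onz("side",S((155,371)),.116))
print("screw",onz("top",P((270,183)),.106),onz("side",S((271,80)),.106))
print("knob top",onz("top",P((242,297)),.078),onz("side",S((151,103)),.078))
print("others top",onz("top",P((542,208),(657,299)),.11),onz("side",S((314,340),(222,520)),.11))
print("lane corners",onz("top",P((228,72),(362,102),(297,379),(159,346)),.012))
print("rack",onz("top",P((478,285),(577,285),(579,377),(482,377)),.036))
print("truck",onz("top",P((500,70)),.05))
E
```

```text
driver top [[ 0.4541 -0.2811  0.116 ]] [[ 0.4542 -0.29    0.116 ]]
screw [[ 0.5763 -0.0593  0.106 ]] [[ 0.5758 -0.0634  0.106 ]]
knob top [[ 0.4855 -0.0353  0.078 ]] [[ 0.485  -0.0382  0.078 ]]
others top [[ 0.5524 -0.2788  0.11  ]
 [ 0.4774 -0.3695  0.11  ]] [[ 0.5503 -0.2884  0.11  ]
 [ 0.4754 -0.382   0.11  ]]
lane corners [[ 0.6873 -0.0254  0.012 ]
 [ 0.6586 -0.1434  0.012 ]
 [ 0.417  -0.0817  0.012 ]
 [ 0.4467  0.0373  0.012 ]]
rack [[ 0.4947 -0.2367  0.036 ]
 [ 0.4933 -0.3218  0.036 ]
 [ 0.4152 -0.3206  0.036 ]
 [ 0.4167 -0.2377  0.036 ]]
truck [[ 0.6783 -0.2599  0.05  ]]
```

```bash
python3 -m inch '[{"delta_pos":[-31.1,-23.9,0],"dr":[0,0,0]},{"delta_pos":[-31.1,-23.9,0],"dr":[0,0,0]},{"delta_pos":[-31.1,-23.9,0],"dr":[0,0,0]},{"delta_pos":[-31.1,-23.9,0],"dr":[0,0,0]},{"delta_pos":[-31.1,-23.9,0],"dr":[0,0,0]},{"delta_pos":[-31.1,-23.9,0],"dr":[0,0,0]},{"delta_pos":[-31.1,-23.9,0],"dr":[0,0,0]},{"delta_pos":[-31.1,-23.9,0],"dr":[0,0,0]},{"delta_pos":[-31.1,-23.9,0],"dr":[0,0,0]},{"delta_pos":[-31.1,-23.9,0],"dr":[0,0,0]},{"delta_pos":[-31.1,-23.9,0],"dr":[0,0,0]},{"delta_pos":[-31.1,-23.9,0],"dr":[0,0,0]},{"delta_pos":[-31.1,-23.9,0],"dr":[0,0,0]},{"delta_pos":[-31.1,-23.9,0],"dr":[0,0,0]}]' 0 30
python3 -m inch '[{"delta_pos":[-6,-40,0],"dr":[0,0,0]},{"delta_pos":[-6,-40,0],"dr":[0,0,0]},{"delta_pos":[-6,-40,0],"dr":[0,0,0]},{"delta_pos":[-6,-40,0],"dr":[0,0,0]},{"delta_pos":[-6,-40,0],"dr":[0,0,0]},{"delta_pos":[-6,-40,0],"dr":[0,0,0]},{"delta_pos":[-6,-40,0],"dr":[0,0,0]},{"delta_pos":[-6,-40,0],"dr":[0,0,0]},{"delta_pos":[-6,-40,0],"dr":[0,0,0]},{"delta_pos":[-6,-40,0],"dr":[0,0,0]},{"delta_pos":[-6,-40,0],"dr":[0,0,0]},{"delta_pos":[-6,-40,0],"dr":[0,0,0]},{"delta_pos":[0,0,0],"dr":[0,0,-0.12]},{"delta_pos":[0,0,0],"dr":[0,0,-0.12]},{"delta_pos":[0,0,0],"dr":[0,0,0]}]'
python3 - <<'E'
from h import *
s=get_state();im=capture("wrist");cv2.imwrite("pics/w1.png",im[:,:,::-1])
print(s["tool_pos"],s["joint_pos"],Ro.from_quat(s["tool_rot"]).as_matrix()[:2,1],s["wrist_force"])
for d in masks_of("wrist","driver"):
  print(d["conf"],d["extent"])
print(proj("wrist",[[.454,-.284,.116]],s))
E
```

```text
clock: 1.87
tool_pos: [0.4999, 0.1989, 0.2191]
tool_rot: [0.122, 0.993, 0.0, 0.0]
wrist_force: [0.7, 1.5, -0.1]
width: 0.0926
finger_force: 0.0
clock: 3.12
tool_pos: [0.4521, -0.2838, 0.2187]
tool_rot: [0.002, 1.0, -0.0, 0.0]
wrist_force: [0.4, 0.3, 1.0]
width: 0.0933
finger_force: 0.0
[ 0.45205324 -0.2837551   0.21868458] [ 0.46223468  0.43427402  0.08382279  1.76329316 -0.04356835  0.94556624
  2.12981657] [0.00478954 0.99998853] [0.40391987 0.30946216 1.03454136]
0.94 [308.7, 173.7, 31.4, 39.5]
0.85 [207.0, 190.4, 46.7, 47.5]
[[323.48748311 202.77004095]]
```

View pics/w1.png

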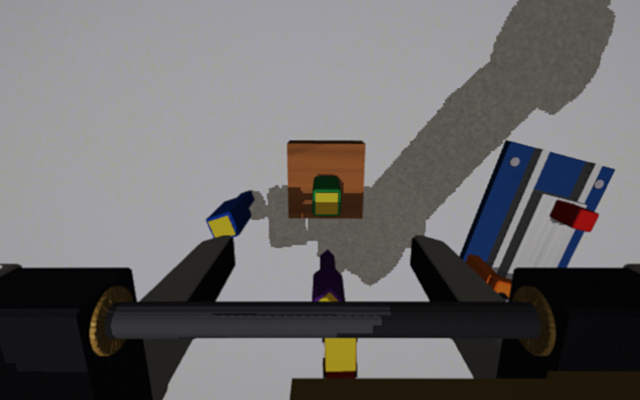

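The wrist view shows the green handle's yellow top at about px (326,198) standing in the rack. The blue one is at (222,225) and the purple one at (327,300). I'll refine the green driver's pose.

```bash
cat >> h.py <<'E'
def rect(m):
    n,l,st,_=cv2.connectedComponentsWithStats(m.astype(np.uint8));k=1+np.argmax(st[1:,4])
    c=cv2.findContours((l==k).astype(np.uint8),cv2.RETR_EXTERNAL,cv2.CHAIN_APPROX_NONE)[0][0]
    ys,xs=np.nonzero(l==k);return (xs.mean(),ys.mean()),cv2.minAreaRect(c),st[k]
E
python3 - <<'E'
from h import *
s=get_state();im=capture("wrist")
h=cv2.cvtColor(im,cv2.COLOR_RGB2HSV);print(h[198,326],h[183,326])
x0,y0=305,170;sub=im[y0:220,x0:350]
m=color(sub,(24,120,90),(36,255,255));c,r,st=rect(m);print(c,r,st)
X=onz("wrist",[(c[0]+x0,c[1]+y0)],.116,s);print(X)
b=cv2.boxPoints(r)+[x0,y0];B=onz("wrist",b,.116,s);print(B,np.degrees(np.arctan2(*(B[1]-B[0])[[1,0]])))
E
```

```text
[ 28 198 162] [ 66 193  33]
(np.float64(18.970212765957445), np.float64(26.99148936170213)) ((19.5, 28.0), (12.0, 21.0), 90.0) [  9  22  22  13 235]
[[ 0.44956602 -0.28219409  0.116     ]]
[[ 0.44530113 -0.29025336  0.116     ]
 [ 0.44544743 -0.27321513  0.116     ]
 [ 0.4555926  -0.2731993   0.116     ]
 [ 0.45544475 -0.29040562  0.116     ]] 89.50805017979314
```

Run:
```python
from h import *
s=get_state();im=capture("wrist")
h=cv2.cvtColor(im,cv2.COLOR_RGB2HSV)
print([tuple(map(int,h[y,326])) for y in range(174,222,2)])
print("rack",onz("wrist",[(288,142),(364,142),(364,217),(288,217)],.036,s))
```

```text
[(12, 170, 57), (67, 200, 28), (68, 207, 32), (66, 197, 31), (67, 196, 30), (67, 189, 35), (65, 177, 26), (68, 196, 56), (68, 191, 100), (35, 179, 111), (27, 201, 164), (27, 199, 163), (28, 200, 161), (27, 200, 163), (27, 201, 156), (23, 211, 92), (22, 211, 93), (22, 209, 94), (23, 213, 92), (23, 209, 89), (53, 158, 50), (13, 193, 49), (15, 35, 87), (18, 26, 97)]
rack [[ 0.4133238  -0.31776433  0.036     ]
 [ 0.4139188  -0.24083521  0.036     ]
 [ 0.49389256 -0.23880997  0.036     ]
 [ 0.49326094 -0.32054342  0.036     ]]
```

```bash
python3 -m inch '[{"delta_pos":[-1.5,0.8,36],"dr":[0,0,0]},{"delta_pos":[0,0,36],"dr":[0,0,0]},{"delta_pos":[0,0,36],"dr":[0,0,0]},{"delta_pos":[0,0,36],"dr":[0,0,0]},{"delta_pos":[0,0,0],"dr":[0,0,0]}]'
python3 -m inch '[{"delta_pos":[0,0,0],"dr":[0,0,0]},{"delta_pos":[0,0,0],"dr":[0,0,0]},{"delta_pos":[0,0,0],"dr":[0,0,0]},{"delta_pos":[0,0,0],"dr":[0,0,0]},{"delta_pos":[0,0,0],"dr":[0,0,0]},{"delta_pos":[0,0,0],"dr":[0,0,0]},{"delta_pos":[0,0,0],"dr":[0,0,0]},{"delta_pos":[0,0,0],"dr":[0,0,0]}]' 1 40
```

```text
clock: 3.73
tool_pos: [0.45, -0.2785, 0.0688]
tool_rot: [0.002, 1.0, 0.003, -0.006]
wrist_force: [-1.0, 1.4, 0.5]
width: 0.0929
finger_force: 0.0
clock: 4.4
tool_pos: [0.454, -0.282, 0.0751]
tool_rot: [0.002, 1.0, -0.0, 0.0]
wrist_force: [0.6, 0.2, 0.3]
width: 0.0439
finger_force: 0.0
```

```bash
python3 -m inch '[{"delta_pos":[0,0,0],"dr":[0,0,0]},{"delta_pos":[0,0,0],"dr":[0,0,0]},{"delta_pos":[0,0,0],"dr":[0,0,0]},{"delta_pos":[0,0,0],"dr":[0,0,0]},{"delta_pos":[0,0,0],"dr":[0,0,0]},{"delta_pos":[0,0,0],"dr":[0,0,0]}]' 1 40
```

```text
clock: 4.9
tool_pos: [0.4538, -0.2814, 0.0746]
tool_rot: [0.002, 1.0, 0.0, -0.0]
wrist_force: [-0.7, 1.0, 0.2]
width: 0.0237
finger_force: 40.0
```

```bash
python3 -m inch '[{"delta_pos":[0,0,-10],"dr":[0,0,0]},{"delta_pos":[0,0,-20],"dr":[0,0,0]},{"delta_pos":[0,0,-30],"dr":[0,0,0]},{"delta_pos":[0,0,-30],"dr":[0,0,0]},{"delta_pos":[0,0,-30],"dr":[0,0,0]},{"delta_pos":[0,0,-20],"dr":[0,0,0]},{"delta_pos":[-18,32,0],"dr":[0,0,0]},{"delta_pos":[-18,32,0],"dr":[0,0,0]},{"delta_pos":[-18,32,0],"dr":[0,0,0]},{"delta_pos":[-18,32,0],"dr":[0,0,0]},{"delta_pos":[-18,32,0],"dr":[0,0,0]},{"delta_pos":[-18,32,0],"dr":[0,0,0]},{"delta_pos":[-13,28,0],"dr":[0,0,0]},{"delta_pos":[0,0,0],"dr":[0,0,0.083]},{"delta_pos":[0,0,0],"dr":[0,0,0.083]},{"delta_pos":[0,0,0],"dr":[0,0,0.083]},{"delta_pos":[0,0,0],"dr":[0,0,0]},{"delta_pos":[0,0,0],"dr":[0,0,0]}]'
python3 - <<'E'
from h import *
s=get_state();im=capture("wrist");cv2.imwrite("pics/w2.png",im[:,:,::-1])
t=capture("top");sd=capture("side")
cv2.imwrite("pics/t2.png",t[:,:,::-1]);cv2.imwrite("pics/s2.png",sd[:,:,::-1])
print(s["tool_pos"],s["joint_pos"],np.degrees(np.arctan2(*Ro.from_quat(s["tool_rot"]).as_matrix()[[1,0],1])),s["wrist_force"],s["width"])
M=np.vstack([cv2.resize(im[60:260,200:460],(780,600))])
cv2.imwrite("pics/w2c.png",M[:,:,::-1])
for l in("gate","driver"):print(l,[(d["conf"],d["extent"]) for d in masks_of("wrist",l)])
print(proj("wrist",[[.576,-.061,.106],[.576,-.061,.106+.03]],s))
E
```

```text
clock: 6.4
tool_pos: [0.5757, -0.0627, 0.215]
tool_rot: [0.126, 0.992, -0.0, -0.0]
wrist_force: [0.2, 0.2, -1.4]
width: 0.0237
finger_force: 40.0
[ 0.57572891 -0.06269207  0.2149581 ] [-0.00950555  0.50834688  0.1247645   1.64457793 -0.07163688  0.99319041
  1.45770308] 75.56868324187849 [ 0.16671432  0.18286025 -1.41983207] 0.0236759352253213
gate [(0.72, [260.2, 163.1, 133.7, 54.6])]
driver [(0.78, [1.1, 150.7, 38.6, 26.6]), (0.71, [56.2, 195.5, 87.0, 55.5]), (0.62, [291.7, 207.6, 58.1, 91.9])]
[[326.08689861 197.91660967]
 [326.49911261 208.4717992 ]]
```

View pics/w2c.png

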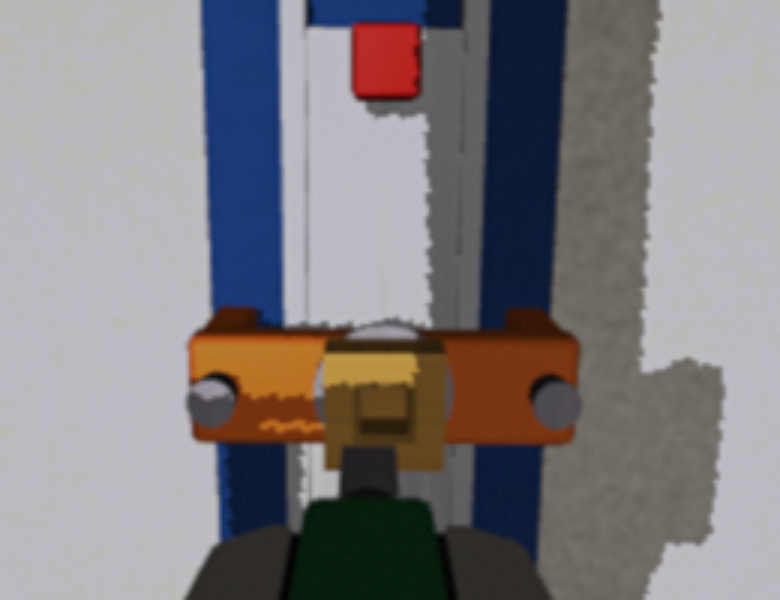

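Run:
```python
from h import *
s=get_state();f=lambda *a:[(200+(x+.5)/3-.5,60+(y+.5)/3-.5) for x,y in a]
A=onz("wrist",f((324,352),(446,352),(444,470),(325,470)),.106,s);print("head",A,A.mean(0))
A=onz("wrist",f((357,388),(412,388),(412,433),(357,433)),.106,s);print("sock",A,A.mean(0))
R=Ro.from_quat(s["tool_rot"]).as_matrix()
tip=s["tool_pos"]+R@[0,0,.069];print("tip nominal",tip,(proj("wrist",[tip,tip+[0,0,.034]],s)-[200,60])*3)
T=onz("wrist",f((370,447)),tip[2],s);print("tip from seen far edge",T)
# lane yaw via rails: crop pts
L=onz("wrist",f((204,0),(222,500)),.012,s);r=onz("wrist",f((567,0),(540,500)),.012,s)
for q in(L,r):print(np.degrees(np.arctan2(*(q[1]-q[0])[[1,0]])))
k=onz("wrist",f((353,24),(420,24)),.078,s);print("knob top",k)
```

```text
head [[ 0.5550557  -0.07113687  0.106     ]
 [ 0.56344703 -0.03888063  0.106     ]
 [ 0.59631712 -0.04729241  0.106     ]
 [ 0.5878658  -0.07978257  0.106     ]] [ 0.57567141 -0.05927312  0.106     ]
sock [[ 0.56711389 -0.06498734  0.106     ]
 [ 0.57093373 -0.05030343  0.106     ]
 [ 0.58348836 -0.05341357  0.106     ]
 [ 0.5796216  -0.06827843  0.106     ]] [ 0.57528939 -0.05924569  0.106     ]
tip nominal [ 0.57583642 -0.06271666  0.14576369] [[372.70092907 458.22576954]
 [373.62954197 508.07488406]]
tip from seen far edge [[ 0.57263647 -0.06280572  0.14576369]]
-14.847449226630527
-14.881646186285817
knob top [[ 0.47321795 -0.04171308  0.078     ]
 [ 0.47788454 -0.02377977  0.078     ]]
```

```bash
python3 -m inch '[{"delta_pos":[1.1,4.2,0],"dr":[0,0,0.0075]},{"delta_pos":[0,0,15],"dr":[0,0,0]},{"delta_pos":[0,0,15],"dr":[0,0,0]},{"delta_pos":[0,0,6],"dr":[0,0,0]},{"delta_pos":[0,0,0],"dr":[0,0,0]},{"delta_pos":[0,0,0],"dr":[0,0,0]}]'
python3 - <<'E'
from h import *
s=get_state();im=capture("wrist");print(s["tool_pos"],s["wrist_force"],s["torque"])
M=cv2.resize(im[150:250,260:390],(780,600),interpolation=cv2.INTER_CUBIC);M=np.clip(M*1.6,0,255).astype(np.uint8)
cv2.imwrite("pics/w3c.png",M[:,:,::-1])
E
```

```text
clock: 7.15
tool_pos: [0.576, -0.058, 0.1787]
tool_rot: [0.13, 0.991, -0.0, -0.0]
wrist_force: [-0.0, 0.1, -0.8]
width: 0.0235
finger_force: 40.0
[ 0.57598124 -0.0580201   0.17868307] [-0.01207264  0.10561752 -0.83763718] [-0.0141     -0.00211163  0.04938609]
```

View pics/w3c.png

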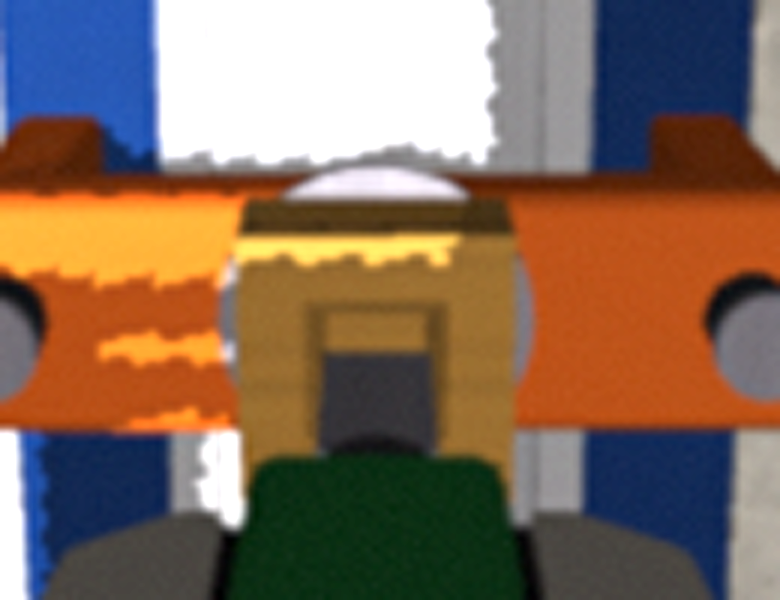

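The bit (crop columns 320–437) is centred over the socket (308–445) and its sides are parallel to it, so I can lower it.

```bash
python3 -m inch '[{"delta_pos":[0,0,5],"dr":[0,0,0]},{"delta_pos":[0,0,5],"dr":[0,0,0]},{"delta_pos":[0,0,4],"dr":[0,0,0]},{"delta_pos":[0,0,4],"dr":[0,0,0]},{"delta_pos":[0,0,0],"dr":[0,0,0]}]'
python3 -m inch '[{"delta_pos":[0,0,3],"dr":[0,0,0]},{"delta_pos":[0,0,2],"dr":[0,0,0]},{"delta_pos":[0,0,0],"dr":[0,0,0]},{"delta_pos":[0,0,0],"dr":[0,0,0]}]'
```

```text
clock: 7.62
tool_pos: [0.5752, -0.058, 0.1595]
tool_rot: [0.13, 0.991, -0.0, -0.001]
wrist_force: [-0.1, -0.8, -0.7]
width: 0.0236
finger_force: 40.0
clock: 7.95
tool_pos: [0.5759, -0.0581, 0.1555]
tool_rot: [0.13, 0.991, -0.0, -0.0]
wrist_force: [-0.3, 0.5, -1.9]
width: 0.0238
finger_force: 40.0
```

```bash
cat > st.py <<'E'
from h import *
s=get_state();R=Ro.from_quat(s["tool_rot"]).as_matrix()
print("t %.2f yaw %.4f q7 %.3f"%(s["clock"],np.arctan2(R[1,1],R[0,1]),s["joint_pos"][6]),"pos",np.round(s["tool_pos"]*1e3,2),"F",np.round(s["wrist_force"],2),"T",np.round(s["torque"],3),"eff7 %.3f"%s["effort"][6])
E
Z='{"delta_pos":[0,0,0],"dr":[0,0,0]}'; python3 st.py
python3 -m inch '[{"delta_pos":[0,0,0],"dr":[0,0,0.1]},{"delta_pos":[0,0,0],"dr":[0,0,0.1]},{"delta_pos":[0,0,0],"dr":[0,0,0.1]},{"delta_pos":[0,0,0],"dr":[0,0,0]}]' >/dev/null; python3 st.py
python3 -m inch '[{"delta_pos":[0,0,0],"dr":[0,0,0.1]},{"delta_pos":[0,0,0],"dr":[0,0,0.1]},{"delta_pos":[0,0,0],"dr":[0,0,0.1]},{"delta_pos":[0,0,0],"dr":[0,0,0]}]' >/dev/null; python3 st.py
python3 -m inch '[{"delta_pos":[0,0,0],"dr":[0,0,0.1]},{"delta_pos":[0,0,0],"dr":[0,0,0.1]},{"delta_pos":[0,0,0],"dr":[0,0,0.1]},{"delta_pos":[0,0,0],"dr":[0,0,0]}]' >/dev/null; python3 st.py
```

```text
t 7.95 yaw 1.3096 q7 1.451 pos [575.89 -58.13 155.5 ] F [-0.27  0.48 -1.9 ] T [ 0.048  0.081 -0.023] eff7 -0.002
t 8.28 yaw 1.0083 q7 1.208 pos [575.6  -57.6  155.58] F [-0.89  0.58 -0.92] T [0.151 0.208 0.027] eff7 -0.472
t 8.62 yaw 0.7110 q7 0.969 pos [575.9  -57.23 155.61] F [-0.44  1.17 -1.22] T [ 0.384  0.148 -0.033] eff7 -0.471
t 8.95 yaw 0.4127 q7 0.730 pos [576.24 -57.02 155.63] F [ 0.1   2.36 -2.3 ] T [ 0.497 -0.025  0.024] eff7 -0.472
```

```bash
python3 -m inch '[{"delta_pos":[0.9,0.4,0],"dr":[0,0,0.1]},{"delta_pos":[0,0,0],"dr":[0,0,0]}]' >/dev/null; python3 st.py
python3 -m inch '[{"delta_pos":[0,0,0],"dr":[0,0,0.1]},{"delta_pos":[0,0,0],"dr":[0,0,0]}]' >/dev/null; python3 st.py
python3 -m inch '[{"delta_pos":[0,0,0],"dr":[0,0,0.1]},{"delta_pos":[0,0,0],"dr":[0,0,0]}]' >/dev/null; python3 st.py
python3 -m inch '[{"delta_pos":[0,0,0],"dr":[0,0,0.1]},{"delta_pos":[0,0,0],"dr":[0,0,0]}]' >/dev/null; python3 st.py
```

```text
t 9.12 yaw 0.3135 q7 0.649 pos [576.35 -56.74 155.65] F [ 0.25  1.47 -1.97] T [ 0.363 -0.137 -0.043] eff7 -0.432
t 9.28 yaw 0.2136 q7 0.569 pos [576.47 -56.73 155.67] F [ 1.82  0.53 -2.87] T [ 0.396 -0.277  0.092] eff7 -0.425
t 9.45 yaw 0.1139 q7 0.490 pos [576.59 -56.72 155.7 ] F [ 0.41  1.16 -2.31] T [ 0.401 -0.361  0.015] eff7 -0.427
t 9.62 yaw 0.0142 q7 0.410 pos [576.73 -56.71 155.74] F [ 2.2   1.57 -3.52] T [ 0.504 -0.505  0.047] eff7 -0.428
```

```bash
python3 -m inch '[{"delta_pos":[0.8,1.2,0],"dr":[0,0,0.1]},{"delta_pos":[0,0,0],"dr":[0,0,0]}]' >/dev/null; python3 st.py
python3 -m inch '[{"delta_pos":[0,0,0],"dr":[0,0,0.1]},{"delta_pos":[0,0,0],"dr":[0,0,0]}]' >/dev/null; python3 st.py
python3 -m inch '[{"delta_pos":[0,0,0],"dr":[0,0,0.1]},{"delta_pos":[0,0,0],"dr":[0,0,0]}]' >/dev/null; python3 st.py
python3 -m inch '[{"delta_pos":[0,0,0],"dr":[0,0,0.1]},{"delta_pos":[0,0,0],"dr":[0,0,0]}]' >/dev/null; python3 st.py
```

```text
t 9.78 yaw -0.0860 q7 0.328 pos [577.11 -56.57 155.69] F [ 1.31  0.41 -2.11] T [ 0.221 -0.181  0.02 ] eff7 -0.429
t 9.95 yaw -0.1862 q7 0.248 pos [577.23 -56.58 155.74] F [ 0.86  0.62 -2.17] T [ 0.22  -0.276  0.004] eff7 -0.421
t 10.12 yaw -0.2862 q7 0.169 pos [577.38 -56.6  155.76] F [ 1.89  1.4  -1.84] T [ 0.185 -0.359  0.056] eff7 -0.422
t 10.28 yaw -0.3860 q7 0.089 pos [577.52 -56.65 155.76] F [ 2.42  1.65 -3.08] T [ 0.083 -0.468  0.036] eff7 -0.424
```

```bash
python3 -m inch '[{"delta_pos":[0.7,1.0,0],"dr":[0,0,0.1]},{"delta_pos":[0,0,0],"dr":[0,0,0]}]' >/dev/null; python3 st.py
python3 -m inch '[{"delta_pos":[0,0,0],"dr":[0,0,0.1]},{"delta_pos":[0,0,0],"dr":[0,0,0]}]' >/dev/null; python3 st.py
python3 -m inch '[{"delta_pos":[0,0,0],"dr":[0,0,0.1]},{"delta_pos":[0,0,0],"dr":[0,0,0]}]' >/dev/null; python3 st.py
python3 -m inch '[{"delta_pos":[0,0,0],"dr":[0,0,0.1]},{"delta_pos":[0,0,0],"dr":[0,0,0]}]' >/dev/null; python3 st.py
```

```text
t 10.45 yaw -0.4862 q7 0.008 pos [577.92 -56.67 155.74] F [ 0.47 -0.56 -1.64] T [ 0.009 -0.023  0.051] eff7 -0.422
t 10.62 yaw -0.5863 q7 -0.072 pos [578.04 -56.67 155.74] F [ 0.7  -0.73 -1.64] T [-0.121 -0.07  -0.019] eff7 -0.418
t 10.78 yaw -0.6863 q7 -0.152 pos [578.18 -56.75 155.76] F [ 0.79 -0.41 -0.98] T [-0.184 -0.104  0.032] eff7 -0.419
t 10.95 yaw -0.7862 q7 -0.233 pos [578.31 -56.82 155.75] F [ 1.17 -1.24 -0.85] T [-0.26  -0.121  0.016] eff7 -0.421
```

```bash
python3 -m inch '[{"delta_pos":[0,0.8,0],"dr":[0,0,0.1]},{"delta_pos":[0,0,0],"dr":[0,0,0]}]' >/dev/null; python3 st.py
python3 -m inch '[{"delta_pos":[0,0,0],"dr":[0,0,0.1]},{"delta_pos":[0,0,0],"dr":[0,0,0]}]' >/dev/null; python3 st.py
python3 -m inch '[{"delta_pos":[0,0.3,0],"dr":[0,0,0.1]},{"delta_pos":[0,0,0],"dr":[0,0,0]}]' >/dev/null; python3 st.py
python3 -m inch '[{"delta_pos":[0,0,0],"dr":[0,0,0.1]},{"delta_pos":[0,0,0],"dr":[0,0,0]}]' >/dev/null; python3 st.py
```

```text
t 11.12 yaw -0.8862 q7 -0.312 pos [578.53 -57.04 155.71] F [-0.5  -0.35  0.18] T [-0.205  0.159  0.06 ] eff7 -0.416
t 11.28 yaw -0.9861 q7 -0.393 pos [578.66 -57.1  155.7 ] F [-0.35 -0.9  -1.56] T [-0.356  0.027 -0.032] eff7 -0.421
t 11.45 yaw -1.0861 q7 -0.473 pos [578.78 -57.27 155.7 ] F [ 0.25 -0.42 -0.78] T [-0.361  0.101  0.016] eff7 -0.420
t 11.62 yaw -1.1861 q7 -0.553 pos [578.86 -57.41 155.69] F [ 0.06 -0.97 -0.2 ] T [-0.439  0.113 -0.04 ] eff7 -0.424
```

```bash
python3 -m inch '[{"delta_pos":[0,0.8,0],"dr":[0,0,0.1]},{"delta_pos":[0,0,0],"dr":[0,0,0]}]' >/dev/null; python3 st.py
python3 -m inch '[{"delta_pos":[0,0,0],"dr":[0,0,0.1]},{"delta_pos":[0,0,0],"dr":[0,0,0]}]' >/dev/null; python3 st.py
python3 -m inch '[{"delta_pos":[0,0,0],"dr":[0,0,0.1]},{"delta_pos":[0,0,0],"dr":[0,0,0]}]' >/dev/null; python3 st.py
```

```text
t 11.78 yaw -1.2861 q7 -0.633 pos [578.98 -57.69 155.6 ] F [-0.8  -1.78  0.37] T [-0.297  0.304  0.033] eff7 -0.418
t 11.95 yaw -1.3859 q7 -0.714 pos [579.05 -57.79 155.58] F [ 0.04 -1.09 -0.44] T [-0.391  0.259  0.072] eff7 -0.425
t 12.12 yaw -1.4861 q7 -0.795 pos [579.07 -57.95 155.57] F [-0.01 -1.27 -1.26] T [-0.411  0.292  0.024] eff7 -0.427
```

```bash
python3 -m inch '[{"delta_pos":[-0.5,0.7,0],"dr":[0,0,0.1]},{"delta_pos":[0,0,0],"dr":[0,0,0]}]' >/dev/null; python3 st.py
python3 -m inch '[{"delta_pos":[0,0,0],"dr":[0,0,0.1]},{"delta_pos":[0,0,0],"dr":[0,0,0]}]' >/dev/null; python3 st.py
python3 -m inch '[{"delta_pos":[0,0,0],"dr":[0,0,0.1]},{"delta_pos":[0,0,0],"dr":[0,0,0]}]' >/dev/null; python3 st.py
```

```text
t 12.28 yaw -1.5859 q7 -0.875 pos [578.99 -58.21 155.58] F [ 0.63 -0.93 -0.74] T [-0.333  0.142  0.011] eff7 -0.419
t 12.45 yaw -1.6856 q7 -0.957 pos [579.01 -58.37 155.65] F [ 0.39 -0.5  -0.7 ] T [-0.32   0.126  0.037] eff7 -0.434
t 12.62 yaw -1.7858 q7 -1.039 pos [578.96 -58.56 155.78] F [ 0.9  -2.06  0.7 ] T [-0.356  0.231  0.025] eff7 -0.444
```

```bash
python3 -m inch '[{"delta_pos":[0,0,0],"dr":[0,0,0.05]},{"delta_pos":[0,0,0],"dr":[0,0,0]}]' >/dev/null; python3 st.py
python3 -m inch '[{"delta_pos":[0,0,0],"dr":[0,0,0]},{"delta_pos":[0,0,0],"dr":[0,0,0]}]' >/dev/null; python3 st.py
```

```text
t 12.78 yaw -1.8349 q7 -1.079 pos [578.98 -58.63 155.86] F [-0.55 -1.2   0.26] T [-0.469  0.185  0.041] eff7 -0.255
t 12.95 yaw -1.8368 q7 -1.081 pos [578.96 -58.6  155.86] F [-1.18 -1.53 -0.03] T [-0.503  0.174 -0.002] eff7 -0.035
```

z climbs and the joint torque rises from a yaw of about -1.65 rad. The beam has therefore lifted about 0.3–0.35 mm, which puts roughly 4.6 N on the foot. I release and rise.

```bash
python3 -m inch '[{"delta_pos":[0,0,0],"dr":[0,0,0]},{"delta_pos":[0,0,0],"dr":[0,0,0]},{"delta_pos":[0,0,0],"dr":[0,0,0]},{"delta_pos":[0,0,0],"dr":[0,0,0]},{"delta_pos":[0,0,0],"dr":[0,0,0]},{"delta_pos":[0,0,0],"dr":[0,0,0]}]' 0.5
python3 -m inch '[{"delta_pos":[0,0,-10],"dr":[0,0,0]},{"delta_pos":[0,0,-20],"dr":[0,0,0]},{"delta_pos":[0,0,-30],"dr":[0,0,0]},{"delta_pos":[0,0,0],"dr":[0,0,0]}]'
python3 st.py
```

```text
clock: 13.45
tool_pos: [0.5789, -0.0581, 0.1556]
tool_rot: [0.991, -0.134, -0.0, -0.0]
wrist_force: [0.0, 0.4, -0.1]
width: 0.0463
finger_force: 0.0
clock: 13.78
tool_pos: [0.5817, -0.0606, 0.2217]
tool_rot: [0.991, -0.135, 0.005, 0.001]
wrist_force: [0.2, -0.7, 0.6]
width: 0.0465
finger_force: 0.0
t 13.78 yaw -1.8407 q7 -1.144 pos [581.67 -60.61 221.66] F [ 0.21 -0.7   0.6 ] T [-0.068  0.138 -0.007] eff7 -0.130
```

```bash
python3 -m inch '[{"delta_pos":[-32,1,0],"dr":[0,0,0]},{"delta_pos":[-32,1,0],"dr":[0,0,0]},{"delta_pos":[-32,1,0],"dr":[0,0,0]},{"delta_pos":[0,0,0],"dr":[0,0,-0.121]},{"delta_pos":[0,0,0],"dr":[0,0,-0.121]},{"delta_pos":[0,0,0],"dr":[0,0,-0.121]},{"delta_pos":[0,0,0],"dr":[0,0,-0.121]},{"delta_pos":[0,0,0],"dr":[0,0,-0.121]},{"delta_pos":[0,0,0],"dr":[0,0,-0.121]},{"delta_pos":[0,0,0],"dr":[0,0,-0.121]},{"delta_pos":[0,0,0],"dr":[0,0,-0.121]},{"delta_pos":[0,0,0],"dr":[0,0,-0.121]},{"delta_pos":[0,0,0],"dr":[0,0,-0.121]},{"delta_pos":[0,0,0],"dr":[0,0,-0.121]},{"delta_pos":[0,0,0],"dr":[0,0,-0.121]},{"delta_pos":[0,0,0],"dr":[0,0,-0.121]}]'>/dev/null
python3 -m inch '[{"delta_pos":[0,0,0],"dr":[0,0,-0.121]},{"delta_pos":[0,0,0],"dr":[0,0,-0.121]},{"delta_pos":[0,0,0],"dr":[0,0,-0.121]},{"delta_pos":[0,0,0],"dr":[0,0,-0.121]},{"delta_pos":[0,0,0],"dr":[0,0,-0.121]},{"delta_pos":[0,0,0],"dr":[0,0,-0.121]},{"delta_pos":[0,0,0],"dr":[0,0,-0.121]},{"delta_pos":[0,0,0],"dr":[0,0,-0.121]},{"delta_pos":[0,0,0],"dr":[0,0,-0.121]},{"delta_pos":[0,0,0],"dr":[0,0,-0.121]},{"delta_pos":[0,0,0],"dr":[0,0,-0.121]},{"delta_pos":[0,0,0],"dr":[0,0,-0.121]},{"delta_pos":[0,0,0],"dr":[0,0,-0.121]},{"delta_pos":[0,0,0],"dr":[0,0,0]},{"delta_pos":[0,0,0],"dr":[0,0,0]}]'>/dev/null
python3 st.py
python3 - <<'E'
from h import *
s=get_state();im=capture("wrist")
m=color(im,(0,120,60),(6,255,255))|color(im,(174,120,60),(180,255,255))
c,r,st=rect(m);print(c,r,st)
print("knob top px nominal",proj("wrist",[[.4853,-.0353,.078]],s))
q=cv2.boxPoints(r);print(q,onz("wrist",q,.078,s))
cv2.imwrite("pics/w4.png",im[:,:,::-1])
E
```

```text
t 16.37 yaw 1.3014 q7 1.454 pos [485.64 -36.22 216.07] F [ 0.21 -0.71 -0.24] T [ 0.007 -0.021  0.018] eff7 0.084
(np.float64(324.2857142857143), np.float64(186.9047619047619)) ((324.5, 187.0), (20.0, 21.0), 90.0) [314 177  22  21 441]
knob top px nominal [[324.68025924 188.99620941]]
[[314. 177.]
 [335. 177.]
 [335. 197.]
 [314. 197.]] [[ 0.47190963 -0.04166493  0.078     ]
 [ 0.47700091 -0.0233053   0.078     ]
 [ 0.49516763 -0.02814569  0.078     ]
 [ 0.48999295 -0.0468064   0.078     ]]
```

View pics/w4.png

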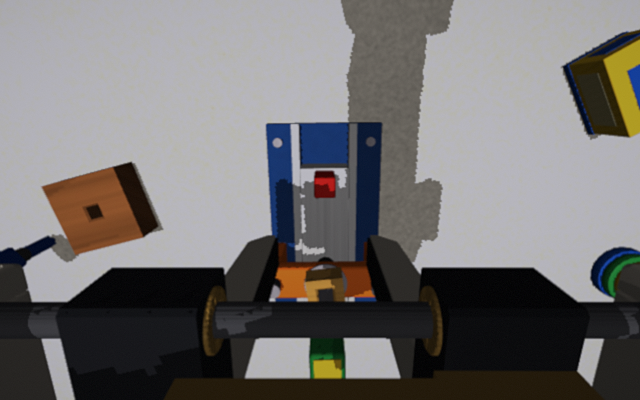

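The view shows the red knob at px (325,184), and the green driver standing in the screw with its top at (327,370). I go down to the knob.

```bash
python3 -m inch '[{"delta_pos":[1.0,0.7,35],"dr":[0,0,-0.01]},{"delta_pos":[0,0,35],"dr":[0,0,0]},{"delta_pos":[0,0,35],"dr":[0,0,0]},{"delta_pos":[0,0,28],"dr":[0,0,0]},{"delta_pos":[0,0,15],"dr":[0,0,0]},{"delta_pos":[0,0,10],"dr":[0,0,0]},{"delta_pos":[0,0,5],"dr":[0,0,0]},{"delta_pos":[0,0,4],"dr":[0,0,0]},{"delta_pos":[0,0,0],"dr":[0,0,0]},{"delta_pos":[0,0,0],"dr":[0,0,0]}]'
python3 -m inch '[{"delta_pos":[0,0,0],"dr":[0,0,0]},{"delta_pos":[0,0,0],"dr":[0,0,0]},{"delta_pos":[0,0,0],"dr":[0,0,0]},{"delta_pos":[0,0,0],"dr":[0,0,0]},{"delta_pos":[0,0,0],"dr":[0,0,0]},{"delta_pos":[0,0,0],"dr":[0,0,0]},{"delta_pos":[0,0,0],"dr":[0,0,0]}]' 1 30; python3 st.py
```

```text
clock: 17.25
tool_pos: [0.4855, -0.0348, 0.0495]
tool_rot: [0.127, 0.992, 0.0, 0.001]
wrist_force: [-0.4, 0.3, 0.2]
width: 0.0467
finger_force: 0.0
clock: 17.83
tool_pos: [0.485, -0.0345, 0.049]
tool_rot: [0.127, 0.992, 0.0, 0.0]
wrist_force: [-0.9, 0.7, 3.4]
width: 0.02
finger_force: 30.0
t 17.83 yaw 1.3159 q7 1.548 pos [484.99 -34.49  48.99] F [-0.92  0.7   3.36] T [ 0.116  0.102 -0.028] eff7 -0.027
```

```bash
python3 -m inch '[{"delta_pos":[2,0,0],"dr":[0,0,0]},{"delta_pos":[2,0,0],"dr":[0,0,0]},{"delta_pos":[2,0,0],"dr":[0,0,0]},{"delta_pos":[2,0,0],"dr":[0,0,0]},{"delta_pos":[2,0,0],"dr":[0,0,0]}]'>/dev/null;python3 st.py
python3 -m inch '[{"delta_pos":[2,0,0],"dr":[0,0,0]},{"delta_pos":[2,0,0],"dr":[0,0,0]},{"delta_pos":[2,0,0],"dr":[0,0,0]},{"delta_pos":[2,0,0],"dr":[0,0,0]},{"delta_pos":[2,0,0],"dr":[0,0,0]}]'>/dev/null;python3 st.py
```

```text
t 18.25 yaw 1.3151 q7 1.547 pos [478.65 -33.07  49.  ] F [ 2.88 -1.03 -5.37] T [ 0.04  -0.023  0.031] eff7 -0.013
t 18.67 yaw 1.3148 q7 1.545 pos [469.05 -30.66  48.99] F [ 3.   -0.05 -3.42] T [-0.008 -0.362  0.051] eff7 -0.002
```

```bash
python3 -m inch '[{"delta_pos":[1.7,0,0],"dr":[0,0,0]},{"delta_pos":[1.7,0,0],"dr":[0,0,0]}]'>/dev/null;python3 st.py
python3 -m inch '[{"delta_pos":[1.7,0,0],"dr":[0,0,0]},{"delta_pos":[1.7,0,0],"dr":[0,0,0]}]'>/dev/null;python3 st.py
python3 -m inch '[{"delta_pos":[1.7,0,0],"dr":[0,0,0]}]'>/dev/null;python3 st.py
python3 -m inch '[{"delta_pos":[1.7,0,0],"dr":[0,0,0]}]'>/dev/null;python3 st.py
python3 -m inch '[{"delta_pos":[0,0,0],"dr":[0,0,0]},{"delta_pos":[0,0,0],"dr":[0,0,0]}]'>/dev/null;python3 st.py
```

```text
t 18.83 yaw 1.3147 q7 1.545 pos [465.77 -29.85  49.  ] F [ 5.26 -1.93 -4.45] T [-0.171 -0.516 -0.044] eff7 -0.002
t 19.00 yaw 1.3147 q7 1.544 pos [462.52 -29.    48.98] F [ 8.35 -1.55 -3.84] T [-0.398 -1.525  0.02 ] eff7 0.002
t 19.08 yaw 1.3147 q7 1.544 pos [460.86 -28.57  48.96] F [ 7.5  -2.96 -1.02] T [-0.361 -1.571  0.033] eff7 0.003
t 19.17 yaw 1.3147 q7 1.544 pos [459.21 -28.12  48.97] F [ 7.13 -1.03 -0.97] T [-0.282 -1.355  0.   ] eff7 0.003
t 19.33 yaw 1.3148 q7 1.544 pos [458.73 -28.    48.97] F [ 5.21 -1.37 -2.41] T [-0.149 -0.797  0.018] eff7 0.005
```

```bash
python3 -m inch '[{"delta_pos":[0,0,0],"dr":[0,0,0]},{"delta_pos":[0,0,0],"dr":[0,0,0]},{"delta_pos":[0,0,0],"dr":[0,0,0]},{"delta_pos":[0,0,0],"dr":[0,0,0]},{"delta_pos":[0,0,0],"dr":[0,0,0]},{"delta_pos":[0,0,0],"dr":[0,0,0]}]' 0.5 | grep -E "width|force"
python3 -m inch '[{"delta_pos":[0,0,-10],"dr":[0,0,0]},{"delta_pos":[0,0,-25],"dr":[0,0,0]},{"delta_pos":[0,0,-35],"dr":[0,0,0]},{"delta_pos":[0,0,-35],"dr":[0,0,0]},{"delta_pos":[0,0,-35],"dr":[0,0,0]},{"delta_pos":[0,0,-27],"dr":[0,0,0]},{"delta_pos":[0,0,0],"dr":[0,0,0]},{"delta_pos":[0,0,0],"dr":[0,0,0]}]'
python3 - <<'E'
from h import *
s=get_state();im=capture("wrist")
m=color(im,(0,120,60),(6,255,255))|color(im,(174,120,60),(180,255,255))
c,r,st=rect(m);k=onz("wrist",cv2.boxPoints(r),.078,s).mean(0);print(st,"knob",k,"moved",np.hypot(*(k[:2]-[.4835,-.035])))
b=capture("side");B=cv2.resize(b[170:290,220:400],(800,533),interpolation=cv2.INTER_CUBIC)
cv2.imwrite("pics/end.png",B[:,:,::-1])
E
```

```text
wrist_force: [-0.8, 0.6, 0.5]
width: 0.0464
finger_force: 0.0
clock: 20.5
tool_pos: [0.4562, -0.027, 0.217]
tool_rot: [0.127, 0.992, 0.0, 0.002]
wrist_force: [-0.2, 0.1, 0.5]
width: 0.0466
finger_force: 0.0
[312 180  21  21 435] knob [ 0.45677261 -0.02873892  0.078     ] moved 0.02745094493416804
```

View pics/end.png

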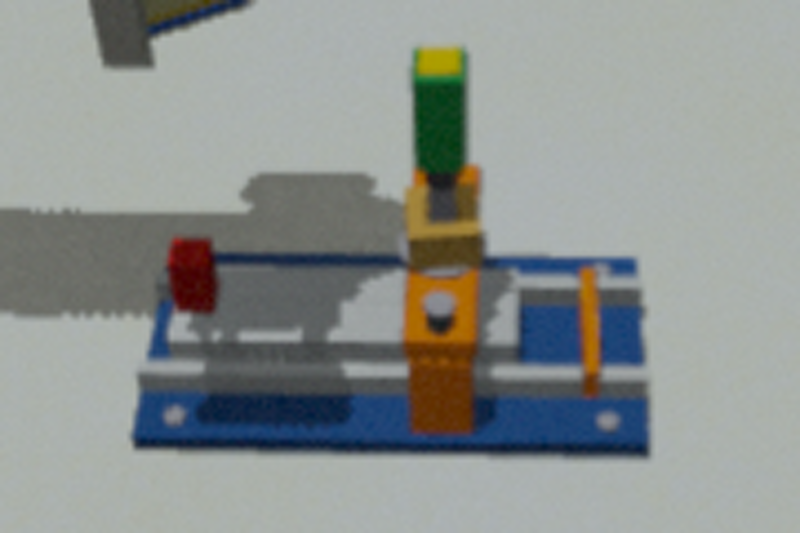

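The side view shows the driver upright in the screw, with its handle top at crop (440,60). The block's knob end has moved left, its far end is at crop (520,320) and it is still under the gate. The gripper is clear, so I hand in.

```bash
python3 -c "
from workcell import *
print(close_job())"
```

```text
the job is handed in; nothing more can be done
None
```

I handed the job in: the green driver stands in the screw, the foot bears with an estimated 4.6 N (inferred from beam lift, not measured), and the block was drawn about 27 mm towards the knob end at about 7–8 N drag and released under the foot; the hand-in gave no verdict.

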